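# Fit the chosen lid and hold the play lever on a demonstration music box

## Task

Take the cream lid with the gold sun and gold top bar from the mahogany stand and slide it down into the grooves of the music box's upright lid frame until it is fully home; lower it gently, never let it drop, and leave everything else on the counter as it is. Then, so that the customer hears the box play, press the sprung play lever on its front down half-way, until the lever lies level, and finish while still holding it there with the gripper. Never push the lever on to its bottom stop: that changes the tune.

Things in the scene. Friction and masses are not known exactly. Their poses are not given: they have to be found in the camera images.
- lid_sun: The lid to fit, standing upright in any one of the stand's slots: cream enamel panel 96 (own x) x 9 (y) x 72 mm high, gold sun on both faces; on it a gold top bar 118 (x) x 14 (y) x 22 mm high, middle 83 mm above the origin (94 mm tall in all). 0.13 to 0.25 kg. Origin: centre of the lower edge, 12 mm above the counter in the stand; z up, x along the slot. May be fitted either way round.
- lid_waves: Another lid, to be left in the stand: gold panel with cream waves, cream top bar; same sizes and axes as lid_sun.
- lid_striped: Another lid, to be left in the stand: cream and gold stripes on panel and top bar; same sizes and axes as lid_sun.
- stand: Mahogany stand, fixed to the counter, 124 (x) x 164 (y) x 40 mm high, origin at the centre of its underside. Three slots along its x, at y = -52, 0, +52 mm, each 100 x 11 mm, open at the top, floor 12 mm above the counter. The gap between the top bars of neighbouring lids is 38 mm.
- music_box: Demonstration music box, fixed to the counter: mahogany case 124 (x) x 110 (y) x 60 mm high, clear cover over the movement; origin at the centre of its underside. The play lever is on its front (own -y); a winding key sticks out 20 mm on +x. The lid frame stands upright on its rear edge (mid-plane y = +43.5 mm, 118 mm wide, 23 thick): foot rail and two grooved posts, open at the top 139 mm up.
- lid_groove (a point): Centre of the lid frame's groove floor, 68 mm above the counter, axes as music_box; the middle of the lid's lower edge rests here when home (its top bar then lies 1 mm above the posts). Groove 11 mm wide (y), 100 mm long (x); the posts cover the panel's outer 12 mm each side, between them the frame is open from 8 mm above this point. Flared mouth, about 19 x 107 mm, 71 mm above this point.
- play_lever (a joint): Play lever angle, rad: 0 at rest (tip raised 0.20 above level), 0.20 level (half-way, the play position, at two cream marks on the brass plate), 0.40 at the bottom stop. Pivot line along the box's x, at y = -47 mm, 36 mm above the counter. A spring returns it: pressing down on the bar takes about 2.4 N to start, 5.6 N at level, 9 N at the bottom.
- lever_bar (a point): Top of the pearl-white round thumb bar at the free end of the play lever: bar 32 mm long (along the box's x), 12 mm thick, its axis 50 mm from the pivot and 41 mm in front of the case. At rest this point is 52 mm above the counter, at level 42 mm, at the bottom stop 32 mm. The space above and around the bar is free.
- shell_box: Seashell-shaped pearl-white resin box, about 85 x 90 x 36 mm, loose bystander; origin at its underside.
- lighthouse: Brass lighthouse figurine with two cream bands, 60 mm wide foot, 132 mm tall, loose bystander; origin at the centre of its underside.
- crate: Small slatted pine crate with two gift boxes in it, 110 x 86 x 63 mm, loose bystander; origin at the centre of its underside.
- crank_sample: Small hand-cranked sample movement on a pine block 60 x 46 mm, 46 mm tall with its red-tipped crank, loose bystander standing between the stand and the box; origin at the centre of its underside.
Not all that is in view belongs to the job. Leave any turquoise look-alike of the lid_sun alone.

How it is judged:
By the outcome, as a careful person would: the job done as asked, in the order asked, and still so for the second after the job is handed in, while the arm keeps its last pose, push and grip.
It also fails if it takes over 58 s, if anything falls off the work surface, if the arm or the gripper's body presses on something with over 40 N, if the wrist force passes 120 N, or if a joint passes its speed limit or range.

## Robot

A 6-joint arm with a two-finger parallel gripper is mounted at the origin on the work surface. World frame = base frame: x ahead of the robot, y to its left, z up, the work surface at z = 0. Lengths are in mm, angles in rad, forces in N, time in s.
With the tool pointing down it reaches from about 350 to 975 mm from the base axis. Payload 7.1 kg.
Tool frame: the origin (TCP) lies at the very end of the fingers, on their centre line; the grasp point (between the pads) lies 19 mm behind it (ctrl.grip_point_offset is the distance from the TCP to the grasp point, in mm); x points along the fingers, y is the direction in which the jaws open and shut, and the axes are right-handed (so a half turn about x gives the same grasp; the last joint's range is limited). The gripper opens to 88 mm and grips with 3 to 60 N. Pads are 20 mm wide; open, the fingers measure 115 mm over their backs; the gripper's body (75 mm by 178 mm) begins 61 mm behind the grasp point.
Start: joints at [-1.368, 0.423, 1.63, -0, 1.089, -0.019], TCP at [137.511, -609.668, 222.675] pointing down, gripper open.
Joint ranges: [-3, 3], [-0.9, 2.11], [0.09, 2.58], [-1.31, 4.45], [0.11, 2.69], [-2.54, 2.54]. Speed limits (rad/s): [2.39, 2.39, 3.01, 3.14, 3.14, 3.14].

## Interface

Orientations are given as a rotation vector (axis times angle).
In Python, from workcell import ctrl, vision, workorder gives the robot as it stands.
- The arm moves only by the shell command python3 -m crank 'ROWS'. ROWS is JSON, a list of rows, each a list of 3 entries, a list of its own where there are three numbers: the shift along the tool's x, y, z in m, then the turn, a rotation vector about the tool's x, y, z in rad, then the finger opening in m, from 0 to 0.0878. In form: [[[dx, dy, dz], [wx, wy, wz], jaw], ...]. A call has exactly 8 rows; each row shifts and turns the commanded pose from where the row before left it, along the tool's axes as they then stand; what a row does not reach is not made up. A row lasts 1/12 s, in which the tool goes at most 41.7 mm and 7.16 degrees, less where a joint would pass 70% of its speed; a pose out of reach is approached as far as the arm can. A call with a gripper value outside its range is refused whole. The fingers move at their own pace and stop on an object; the grip force is fixed at half the most. Time passes only in rows, so rows that do not move let the fingers close, or fill a call up. It gives the time, the measured TCP pose, the force and the opening at its end, in the units of the state.
- ctrl.get_obs(): the state, without advancing time (a new reading comes with each control period).
- vision.get_image(name): name is "scene" or "top" or "wrist"; returns a dict with "img" (420x560x3 uint8, blue, green, red), "mtx" (3x3 intrinsics, pixels), "rvec" (rotation vector, rad) and "tvec" (3), from world to camera coordinates, as OpenCV has them; the wrist camera has in their place "hand_eye" (4x4, takes a point from camera to tool coordinates, whose origin is the TCP and whose axes are the tool frame's). Camera axes: x right, y down, z forward; pixel columns grow to the right and rows downward; lengths in mm; the calibration is good to about 2 mm. A picture is of the moment at which its call begins: read the wrist's pose just before it. There is no depth.
- workorder.close_job(): hands the job in, once; it reports no verdict.
The state is a dict: "t": time; "qpos": joint angles; "qvel": joint speeds; "joint_torque": joint torques, N m; "ee_pos": TCP position; "orientation": TCP orientation; "ft_force": force on the tool from outside, world axes, zero at the start; "moment": the same for the moment, N m; "width": finger opening in mm.
Only numpy, scipy, OpenCV 4.12 (cv2) and the standard library are available. Lean on these libraries where they do the work, as an engineer would, in place of code of your own. Each camera call takes 0.05 s, during which the arm holds its last target.

## Working session

There is one attempt and no reset: what is moved stays moved. The work goes in short steps, Python scripts to look and compute and a shell command to move; the robot and the scene stay as the last step left them, time stands still between calls to the robot, and variables do not carry over. Pictures are saved under pics/ and viewed, and the job is handed in when it is done.

```bash
ls; mkdir -p pics
python3 - <<'E'
from workcell import ctrl, vision
import cv2
print(ctrl.get_obs(), ctrl.grip_point_offset)
for n in ["scene","top","wrist"]:
    d=vision.get_image(n); cv2.imwrite(f"pics/{n}0.png",d["img"])
    print(n,{k:v for k,v in d.items() if k!="img"})
E
```

```text
pics
{'t': 0.0, 'qpos': array([-1.36802138e+00,  4.23809280e-01,  1.63068249e+00, -9.54500202e-06,
        1.08859610e+00, -1.90091074e-02]), 'qvel': array([ 0.00024134,  0.00099538, -0.00055403,  0.00066509,  0.00141238,
       -0.00110552]), 'joint_torque': array([ 6.71800481e-04, -5.44618034e+01, -2.73665482e+01,  6.45111920e-02,
        2.27242231e-02, -8.48774926e-05]), 'ee_pos': array([ 137.38744162, -609.14791028,  221.92435374]), 'orientation': array([ 2.10465121,  0.23594812, -2.10495959]), 'ft_force': array([-0.01138008, -0.84136474,  0.62792457]), 'moment': array([-0.04061351, -0.0046094 ,  0.01048484]), 'width': 87.981690643303} 18.700000000000003
scene {'mtx': array([[438.65045347,   0.        , 277.04140372],
       [  0.        , 438.65045347, 215.99548864],
       [  0.        ,   0.        ,   1.        ]]), 'rvec': array([ 1.32429549,  2.48613749, -0.67855027]), 'tvec': array([ 350.7565249 , -334.19645942, 1269.96904099])}
top {'mtx': array([[463.3209157 ,   0.        , 288.78718863],
       [  0.        , 463.3209157 , 206.37512845],
       [  0.        ,   0.        ,   1.        ]]), 'rvec': array([ 2.1502278 , -2.1941068 ,  0.10342171]), 'tvec': array([-48.88861406, 525.18539348, 976.37253523])}
wrist {'mtx': array([[318.62493527,   0.        , 280.4739982 ],
       [  0.        , 318.62493527, 200.94891528],
       [  0.        ,   0.        ,   1.        ]]), 'hand_eye': array([[ 1.03967440e-03, -2.96409246e-01,  9.55060458e-01,
        -1.62973419e+02],
       [ 9.99999294e-01, -2.40568833e-04, -1.16325672e-03,
         5.98376399e-01],
       [ 5.74557828e-04,  9.55060993e-01,  2.96408787e-01,
        -8.24746048e+01],
       [ 0.00000000e+00,  0.00000000e+00,  0.00000000e+00,
         1.00000000e+00]])}
```

View pics/scene0.png

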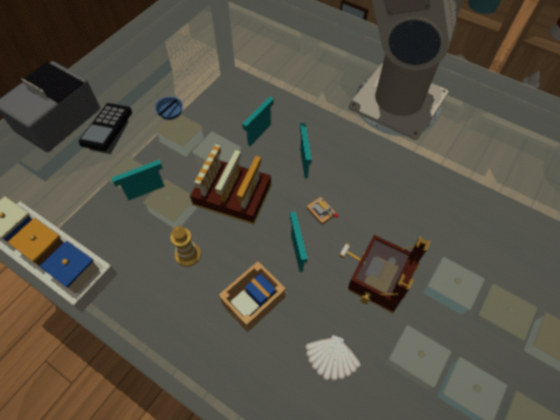

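View pics/top0.png

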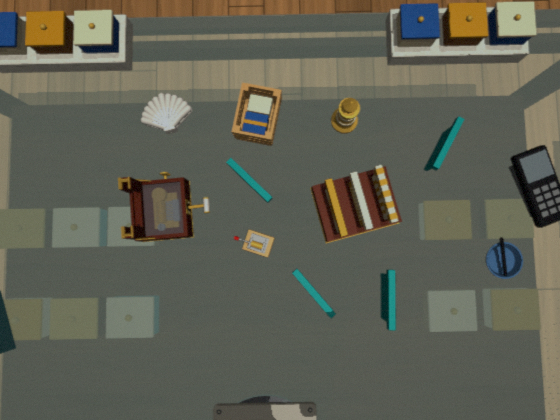

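View pics/wrist0.png

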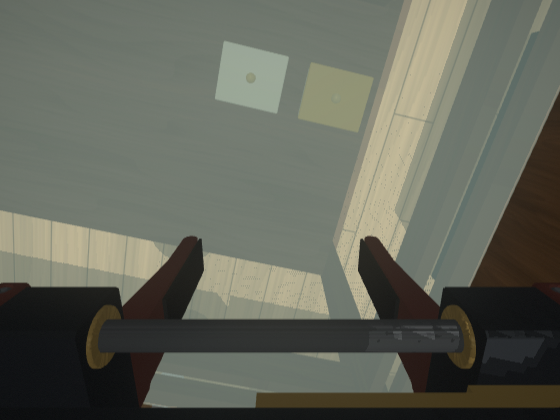

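```bash
cat > h.py <<'E'
import numpy as np, cv2
from workcell import ctrl, vision
from scipy.spatial.transform import Rotation as R
def cam(n):
    o=ctrl.get_obs(); d=vision.get_image(n)
    if n=="wrist":
        T=np.eye(4);T[:3,:3]=R.from_rotvec(o["orientation"]).as_matrix();T[:3,3]=o["ee_pos"]
        M=T@d["hand_eye"]; Rc=M[:3,:3].T; d["R"]=Rc; d["t"]=-Rc@M[:3,3]
    else:
        d["R"]=R.from_rotvec(d["rvec"]).as_matrix(); d["t"]=np.array(d["tvec"]).ravel()
    d["C"]=-d["R"].T@d["t"]
    return d
def ray(d,px):
    px=np.atleast_2d(np.float64(px)); h=np.c_[px,np.ones(len(px))]
    v=(d["R"].T@np.linalg.inv(d["mtx"])@h.T).T
    return v/np.linalg.norm(v,axis=1)[:,None]
def onz(d,px,z):
    v=ray(d,px); return d["C"]+v*((z-d["C"][2])/v[:,2])[:,None]
def proj(d,P):
    p=(d["mtx"]@(d["R"]@np.atleast_2d(P).T+d["t"][:,None])).T
    return p[:,:2]/p[:,2:]
def tri(d1,p1,d2,p2):
    v1=ray(d1,p1)[0];v2=ray(d2,p2)[0]
    A=np.c_[v1,-v2];s=np.linalg.lstsq(A,d2["C"]-d1["C"],rcond=None)[0]
    a=d1["C"]+s[0]*v1;b=d2["C"]+s[1]*v2
    return (a+b)/2,np.linalg.norm(a-b)
E
python3 - <<'E'
from h import *
t=cam("top"); s=cam("scene")
print(t["C"],s["C"])
print("base",proj(t,[0,0,0]),proj(s,[0,0,0]), "x500",proj(t,[500,0,0]),"y300",proj(t,[500,300,0]))
for n,p,z in [("goldbar",(336,207),106),("cream",(361,200),106),("striped",(387,193),106),("lever",(207,205),46),("box",(160,208),60),("crank",(258,243),30),("house",(347,108),120),("crate",(257,113),60)]:
    print(n,onz(t,p,z)[0].round(1))
cv2.imwrite("pics/top_stand.png",cv2.resize(t["img"][140:260,280:440],None,fx=5,fy=5,interpolation=2))
cv2.imwrite("pics/top_box.png",cv2.resize(t["img"][150:260,100:250],None,fx=5,fy=5,interpolation=2))
cv2.imwrite("pics/sc_stand.png",cv2.resize(s["img"][130:230,180:300],None,fx=6,fy=6,interpolation=2))
cv2.imwrite("pics/sc_box.png",cv2.resize(s["img"][225:320,330:440],None,fx=6,fy=6,interpolation=2))
E
```

```text
[ 428.58453094  -58.8901539  1021.93951448] [966.57434142 232.12685249 927.03287169]
base [[265.58793156 455.59288974]] [[398.19357652 100.56320349]] x500 [[262.11330731 218.84710028]] y300 [[126.3816223  221.58745375]]
goldbar [ 513.2 -153.1  106. ]
cream [ 526.2 -203.2  106. ]
striped [ 539.1 -255.5  106. ]
lever [528.5 113.6  46. ]
box [522.8 209.2  60. ]
crank [446.4   7.8  30. ]
house [ 709.8 -179.6  120. ]
crate [721.6   4.1  60. ]
```

View pics/top_stand.png

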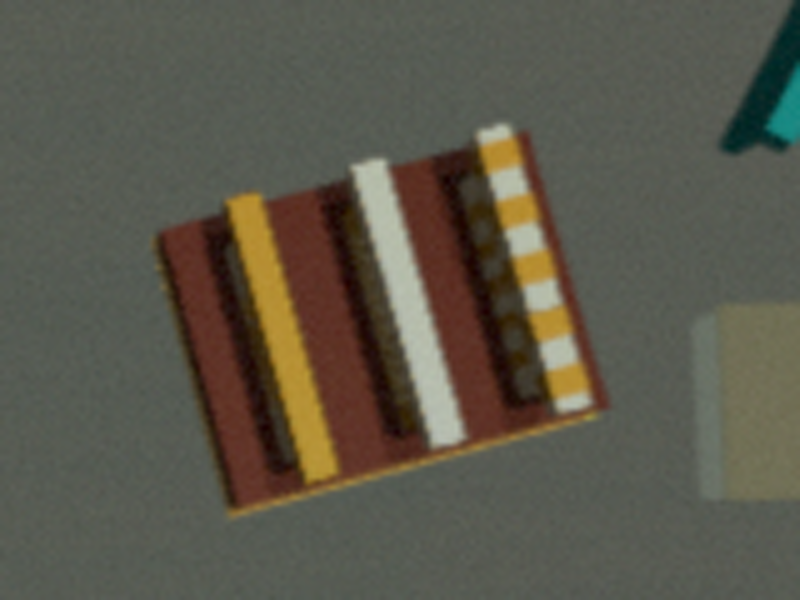

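View pics/top_box.png

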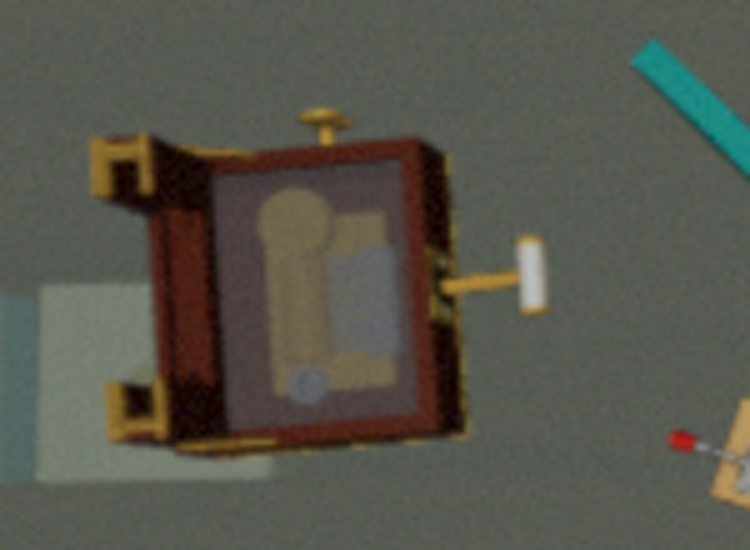

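View pics/sc_stand.png

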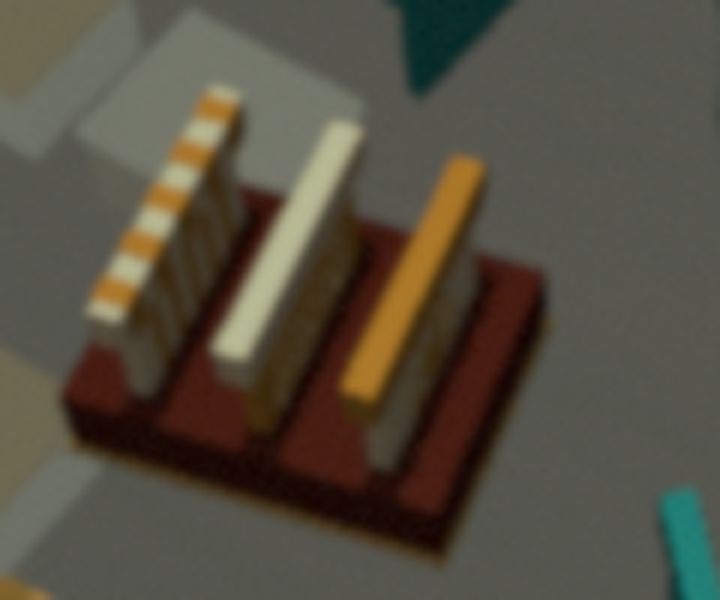

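View pics/sc_box.png

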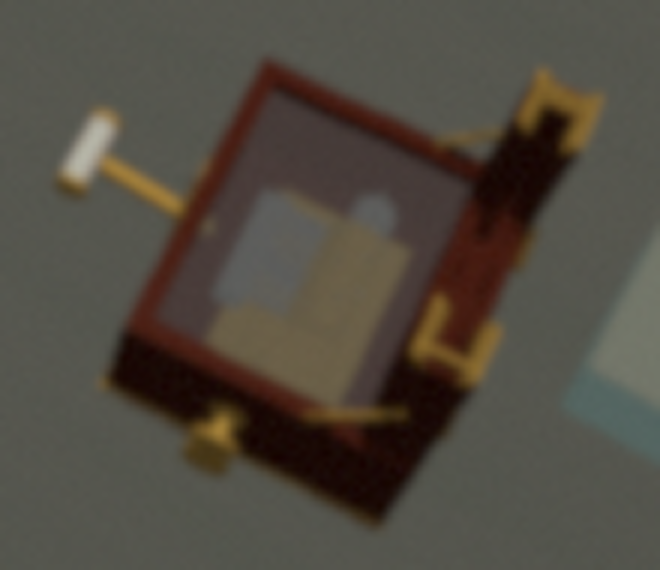

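```bash
cat > m.py <<'E'
from h import *
t=cam("top"); s=cam("scene")
def gold(d): 
    h=cv2.cvtColor(d["img"],cv2.COLOR_BGR2HSV); return cv2.inRange(h,(12,130,100),(28,255,255))
def rects(d,m,roi,z,minA=20):
    x0,x1,y0,y1=roi; mm=np.zeros_like(m); mm[y0:y1,x0:x1]=m[y0:y1,x0:x1]
    for c in cv2.findContours(mm,cv2.RETR_EXTERNAL,cv2.CHAIN_APPROX_NONE)[0]:
        if cv2.contourArea(c)<minA: continue
        # contour pixels to plane z, fit rect in mm
        P=onz(d,c[:,0,:],z)[:,:2].astype(np.float32)
        r=cv2.minAreaRect(P); b=cv2.boxPoints(r)
        M=cv2.moments(P)
        e=[b[1]-b[0],b[2]-b[1]]; l=max(e,key=np.linalg.norm)
        ang=np.arctan2(l[1],l[0]); ang=(ang+np.pi/2)%np.pi-np.pi/2
        print(" px",c[:,0].mean(0).round(1),"c",np.round(r[0],1),"size",np.round(r[1],1),"ang",round(float(ang),4))
for n,d,roi in [("top",t,(310,350,160,250)),("scene",s,(230,270,150,205))]:
    print("goldbar",n); rects(d,gold(d),roi,106)
for n,d,roi in [("top",t,(100,140,165,250)),("scene",s,(395,435,230,300))]:
    print("posts",n); rects(d,gold(d),roi,139)
for n,d,roi in [("top",t,(200,212,190,220)),("scene",s,(335,355,235,260))]:
    m=cv2.inRange(cv2.cvtColor(d["img"],cv2.COLOR_BGR2HSV),(0,0,140),(180,90,255))
    print("lever",n); rects(d,m,roi,49,10)
E
python3 m.py
```

```text
goldbar top
 px [336.3 214.5] c [ 507.8 -139.3] size [121.5  47.5] ang 0.2568
goldbar scene
 px [248.  176.4] c [ 514.6 -154.6] size [118.5  15.9] ang 0.2376
posts top
 px [127.1 231.8] c [472.2 250.1] size [21.1 21.3] ang -1.4664
 px [123.8 182.1] c [565.7 257.3] size [20. 22.] ang -1.4789
posts scene
 px [405.  281.6] c [566.9 256.1] size [21.1 21.5] ang -1.5522
 px [423.1 242.6] c [473.6 249.3] size [20.  21.5] ang -1.5362
lever top
 px [205.8 204.8] c [529.3 115.2] size [ 8.4 27.7] ang -0.0027
lever scene
 px [344.5 249.5] c [528.1 114.4] size [29.  10.6] ang 0.0409
```

Run:
```python
from m import *
print("----")
h=cv2.cvtColor(t["img"],cv2.COLOR_BGR2HSV)
m=cv2.inRange(h,(12,130,130),(28,255,255)); rects(t,m,(322,350,170,238),106)
# cream bar, striped pitch check
m=cv2.inRange(h,(0,0,150),(180,70,255)); rects(t,m,(345,376,165,232),106)
# case outline at front top edge: mahogany mask
o=ctrl.get_obs();print(R.from_rotvec(o["orientation"]).as_matrix().round(4),o["ee_pos"],o["t"])
```

```text
goldbar top
 px [336.3 214.5] c [ 508.2 -140.4] size [122.1  47.5] ang 0.236
goldbar scene
 px [248.1 176.2] c [ 514.6 -154.6] size [118.5  15.9] ang 0.2376
posts top
 px [127.2 232.1] c [471.1 250.7] size [21. 21.] ang 0.0121
 px [123.8 182.1] c [565.7 257.4] size [20.  22.1] ang -1.4789
posts scene
 px [405.  281.6] c [566.9 256.1] size [21.1 21.5] ang -1.5522
 px [422.9 242.6] c [473.6 249.4] size [20.1 21.4] ang -1.5301
lever top
 px [205.9 204.7] c [529.3 115.2] size [ 8.4 27.7] ang -0.0027
lever scene
 px [344.5 249.5] c [528.1 114.4] size [29.  10.6] ang 0.0409
----
 px [336.2 207.2] c [ 513.7 -153.6] size [116.9  14.2] ang 0.2472
 px [361.2 200.2] c [ 526.1 -203.7] size [116.   12.9] ang 0.2433
[[-0.000e+00  2.200e-01 -9.755e-01]
 [ 1.000e-04 -9.755e-01 -2.200e-01]
 [-1.000e+00 -1.000e-04 -0.000e+00]] [ 137.51784392 -609.62187158  222.62006509] 0.45
```

```bash
python3 -m crank '[[[0,-0.0226,-0.0292],[0,0,0],0.0878],[[0,-0.0226,-0.0292],[0,0,0],0.0878],[[0,-0.0226,-0.0292],[0,0,0],0.0878],[[0,-0.0226,-0.0292],[0,0,0],0.0878],[[0,-0.0226,-0.0292],[0,0,0],0.0878],[[0,-0.0226,-0.0292],[0,0,0],0.0878],[[0,-0.0226,-0.0292],[0,0,0],0.0878],[[0,-0.0226,-0.0292],[0,0,0],0.0878]]'
python3 -m crank '[[[0,-0.0226,-0.0292],[-0.021,0,0],0.06],[[0,-0.0226,-0.0292],[0,0,0],0.06],[[0,-0.0226,-0.0292],[0,0,0],0.06],[[0,-0.0226,-0.0292],[0,0,0],0.06],[[0,-0.0226,-0.0292],[0,0,0],0.06],[[0,-0.0226,-0.0292],[0,0,0],0.06],[[0,-0.0226,-0.0292],[0,0,0],0.06],[[0,-0.0226,-0.0292],[0,0,0],0.06]]'
```

```text
t: 1.12
ee_pos: [326.5, -380.5, 222.9]
orientation: [2.104, 0.234, -2.104]
ft_force: [-0.1, -0.4, 0.3]
width: 87.6
t: 1.78
ee_pos: [510.5, -149.1, 222.9]
orientation: [2.093, 0.255, -2.092]
ft_force: [0.6, -0.7, -0.8]
width: 60.2
```

Run:
```python
from h import *
o=ctrl.get_obs(); print(o["ee_pos"].round(1),R.from_rotvec(o["orientation"]).as_matrix().round(4),o["qpos"].round(2))
w=cam("wrist"); cv2.imwrite("pics/w1.png",w["img"])
a=np.array([.9706,.2406,0]); c=np.array([514,-154,106.])
print(proj(w,[c,c+59*a,c-59*a]).round(1))
```

```text
[ 510.5 -149.1  222.9] [[ 5.000e-04  2.406e-01 -9.706e-01]
 [-2.000e-04 -9.706e-01 -2.406e-01]
 [-1.000e+00  3.000e-04 -4.000e-04]] [-0.31  0.29  1.84 -0.    1.02  1.02]
[[286.3 194.1]
 [286.6 128. ]
 [286.  252.6]]
```

View pics/w1.png

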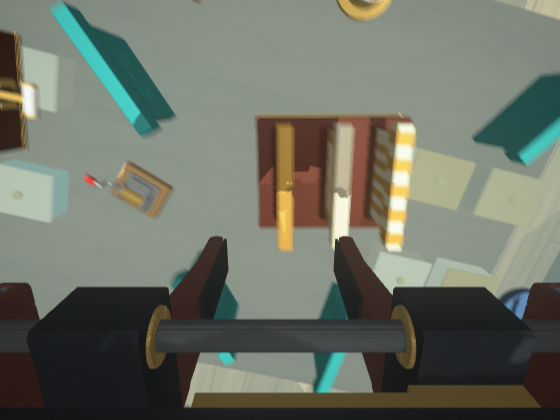

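Run:
```python
from h import *
w=cam("wrist")
h=cv2.cvtColor(w["img"],cv2.COLOR_BGR2HSV)
m=cv2.inRange(h,(12,120,60),(30,255,255)); 
mm=np.zeros_like(m); mm[122:255,270:300]=m[122:255,270:300]
c=max(cv2.findContours(mm,0,1)[0],key=cv2.contourArea)
print(cv2.boundingRect(c))
P=onz(w,c[:,0],106)[:,:2].astype(np.float32); r=cv2.minAreaRect(P); b=cv2.boxPoints(r); print(r); 
e=sorted([b[1]-b[0],b[2]-b[1]],key=np.linalg.norm)[1]; print(np.arctan2(e[1],e[0])%np.pi)
```

```text
(282, 131, 17, 124)
((516.9444580078125, -153.7452392578125), (116.94245147705078, 14.61834716796875), 14.076247215270996)
0.2456769
```

Run:
```python
from h import *
w=cam("wrist");w=cam("wrist"); o=ctrl.get_obs(); print(o["ee_pos"].round(1),o["t"])
h=cv2.cvtColor(w["img"],cv2.COLOR_BGR2HSV)
m=cv2.inRange(h,(12,120,60),(30,255,255)); 
mm=np.zeros_like(m); mm[122:265,270:300]=m[122:265,270:300]
c=max(cv2.findContours(mm,0,1)[0],key=cv2.contourArea)
print(cv2.boundingRect(c))
P=onz(w,c[:,0],106)[:,:2].astype(np.float32); r=cv2.minAreaRect(P); b=cv2.boxPoints(r); print(r); 
e=sorted([b[1]-b[0],b[2]-b[1]],key=np.linalg.norm)[1]; print(np.arctan2(e[1],e[0])%np.pi)
```

```text
[ 509.7 -149.9  222.6] 1.9833
(279, 126, 17, 127)
((515.6674194335938, -154.0510711669922), (118.91687774658203, 14.522056579589844), 14.033291816711426)
0.24492712
```

```bash
python3 -m crank '[[[0.01,0.0026,-0.0018],[0,0,0],0.04],[[0.02,0.0026,-0.0018],[0,0,0],0.04],[[0.02,0,0],[0,0,0],0.04],[[0.02,0,0],[0,0,0],0.04],[[0.015,0,0],[0,0,0],0.04],[[0.01,0,0],[0,0,0],0.04],[[0.005,0,0],[0,0,0],0.04],[[0,0,0],[0,0,0],0.04]]'
python3 - <<'E'
from h import *
w=cam("wrist"); o=ctrl.get_obs(); print(o["ee_pos"].round(1),o["t"],o["width"])
cv2.imwrite("pics/w2.png",w["img"])
E
```

```text
t: 2.65
ee_pos: [513.2, -155.6, 121.5]
orientation: [2.092, 0.255, -2.096]
ft_force: [0.3, -0.4, -0.7]
width: 40.4
[ 513.9 -155.5  122.4] 2.7 40.1636395809515
```

View pics/w2.png

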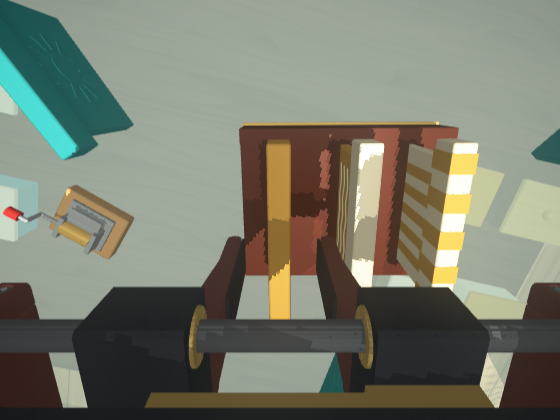

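Fingers (inner edges at about x=241 and 320) straddle the gold bar (x≈279), clear of the cream bar (x≈366). Descending and closing.

```bash
python3 -m crank '[[[0.01,0,0],[0,0,0],0.04],[[0.012,0,0],[0,0,0],0.04],[[0.012,0,0],[0,0,0],0.04],[[0.008,0,0],[0,0,0],0.04],[[0.003,0,0],[0,0,0],0.04],[[0,0,0],[0,0,0],0.04],[[0,0,0],[0,0,0],0.03],[[0,0,0],[0,0,0],0.02]]'
python3 -m crank '[[[0,0,0],[0,0,0],0.005],[[0,0,0],[0,0,0],0.005],[[0,0,0],[0,0,0],0.005],[[0,0,0],[0,0,0],0.005],[[0,0,0],[0,0,0],0.005],[[0,0,0],[0,0,0],0.005],[[0,0,0],[0,0,0],0.005],[[0,0,0],[0,0,0],0.005]]'
```

```text
t: 3.37
ee_pos: [514.5, -155.0, 77.9]
orientation: [2.093, 0.255, -2.092]
ft_force: [0.1, -0.4, 0.5]
width: 30.1
t: 4.03
ee_pos: [514.5, -155.0, 78.1]
orientation: [2.093, 0.255, -2.092]
ft_force: [-0.8, 1.1, 5.2]
width: 13.8
```

```bash
python3 -m crank '[[[-0.002,0,0],[0,0,0],0.005],[[-0.004,0,0],[0,0,0],0.005],[[-0.006,0,0],[0,0,0],0.005],[[-0.008,0,0],[0,0,0],0.005],[[-0.01,0,0],[0,0,0],0.005],[[-0.01,0,0],[0,0,0],0.005],[[-0.01,0,0],[0,0,0],0.005],[[-0.01,0,0],[0,0,0],0.005]]'
python3 -m crank '[[[-0.015,0,0],[0,0,0],0.005],[[-0.018,0,0],[0,0,0],0.005],[[-0.018,0,0],[0,0,0],0.005],[[-0.018,0,0],[0,0,0],0.005],[[-0.012,0,0],[0,0,0],0.005],[[-0.008,0,0],[0,0,0],0.005],[[0,0,0],[0,0,0],0.005],[[0,0,0],[0,0,0],0.005]]'
python3 - <<'E'
from h import *
o=ctrl.get_obs(); print(o["ee_pos"].round(1),o["t"],o["width"],o["ft_force"])
for n in ("scene","wrist","top"):
    w=cam(n);cv2.imwrite(f"pics/{n}3.png",w["img"])
E
```

```text
t: 4.7
ee_pos: [514.4, -155.0, 139.1]
orientation: [2.093, 0.255, -2.092]
ft_force: [-0.0, 0.2, -1.8]
width: 14.1
t: 5.37
ee_pos: [514.2, -154.9, 227.0]
orientation: [2.093, 0.255, -2.092]
ft_force: [0.2, 1.0, -2.2]
width: 14.0
[ 514.2 -154.9  227. ] 5.3667 13.960968551015567 [ 0.15275437  1.0306749  -2.19162826]
```

View pics/scene3.png

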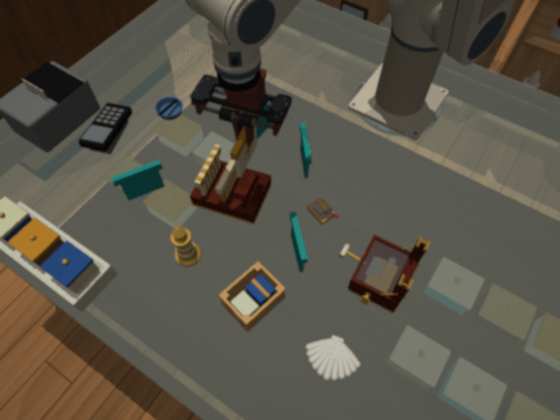

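View pics/wrist3.png

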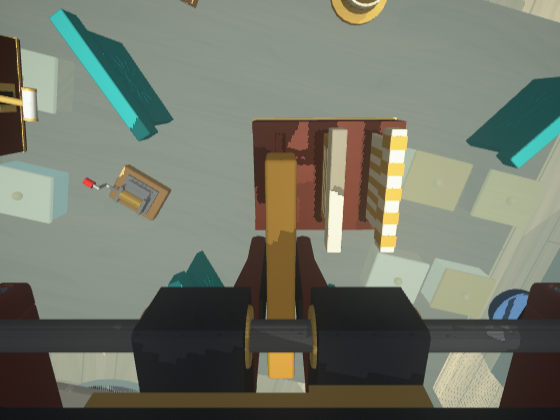

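Run:
```python
from h import *
w=cam("wrist"); o=ctrl.get_obs(); print(o["ee_pos"].round(1))
h=cv2.cvtColor(w["img"],cv2.COLOR_BGR2HSV)
m=cv2.inRange(h,(12,120,60),(30,255,255))
for c0 in (270,275,281,287,292): print(c0,np.flatnonzero(m[:,c0])[[0,-1]], end=' ')
col=np.flatnonzero(m[:,281]); 
for r in (160,200,300,370):
    x=np.flatnonzero(m[r,255:310])+255; print(r,x[[0,-1]])
He=w["hand_eye"]; K=np.linalg.inv(w["mtx"])
for px in [(281,152.5),(281,378.5)]:
    v=He[:3,:3]@K@[*px,1]; C=He[:3,3]
    for X in (-28,-27): print(px,X,(C+v*(X-C[0])/v[0]).round(1))
    # full plane scan
```

```text
[ 513.7 -154.7  225.7]
270 [118 406] 275 [118 407] 281 [118 406] 287 [118 407] 292 [118 407] 160 [265 296]
200 [265 296]
300 [267 294]
370 [268 293]
(281, 152.5) -28 [-28.    0.7 -62.1]
(281, 152.5) -27 [-27.    0.7 -61.9]
(281, 378.5) -28 [-28.    0.7  59.1]
(281, 378.5) -27 [-27.    0.7  60.2]
```

```bash
python3 -m crank '[[[0,-0.0098,-0.0024],[0.0214,0,0],0.005],[[0,-0.0244,-0.0055],[0.0214,0,0],0.005],[[0,-0.0333,-0.0068],[0.0214,0,0],0.005],[[0,-0.0334,-0.0061],[0.0214,0,0],0.005],[[0,-0.0336,-0.0053],[0.0214,0,0],0.005],[[0,-0.0337,-0.0046],[0.0214,0,0],0.005],[[0,-0.0338,-0.0039],[0.0214,0,0],0.005],[[0,-0.0339,-0.0032],[0.0214,0,0],0.005]]'
python3 -m crank '[[[0,-0.0339,-0.0024],[0,0,0],0.005],[[0,-0.0339,-0.0024],[0,0,0],0.005],[[0,-0.03,-0.0032],[0,0,0],0.005],[[0,-0.022,-0.0026],[0,0,0],0.005],[[0,-0.015,-0.0021],[0,0,0],0.005],[[0,-0.01,-0.0017],[0,0,0],0.005],[[0,-0.005,-0.0014],[0,0,0],0.005],[[0,0,0],[0,0,0],0.005]]'
python3 - <<'E'
from h import *
o=ctrl.get_obs(); print(o["ee_pos"].round(1),o["t"],o["width"],o["ft_force"], R.from_rotvec(o["orientation"]).as_matrix().round(4))
for n in ("scene","wrist","top"):
    w=cam(n);cv2.imwrite(f"pics/{n}4.png",w["img"])
E
```

```text
t: 6.23
ee_pos: [513.8, 85.8, 226.0]
orientation: [2.184, 0.077, -2.187]
ft_force: [-0.7, 0.9, -1.6]
width: 13.9
t: 6.9
ee_pos: [519.6, 235.0, 226.3]
orientation: [2.184, 0.078, -2.185]
ft_force: [-0.1, 0.4, -3.2]
width: 13.7
[519.6 235.  226.3] 6.9 13.702489884943157 [-0.12852337  0.39983942 -3.1640143 ] [[-3.000e-04  7.200e-02 -9.974e-01]
 [-3.000e-04 -9.974e-01 -7.200e-02]
 [-1.000e+00  2.000e-04  3.000e-04]]
```

View pics/scene4.png

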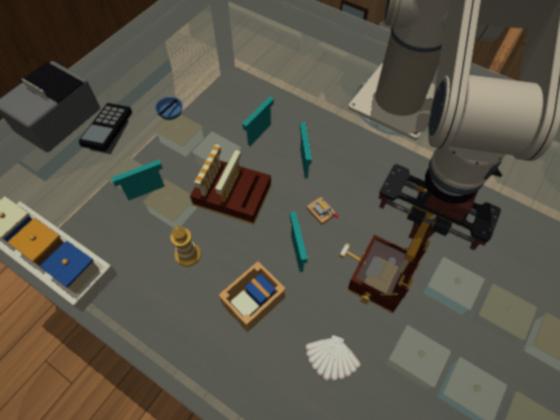

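View pics/wrist4.png

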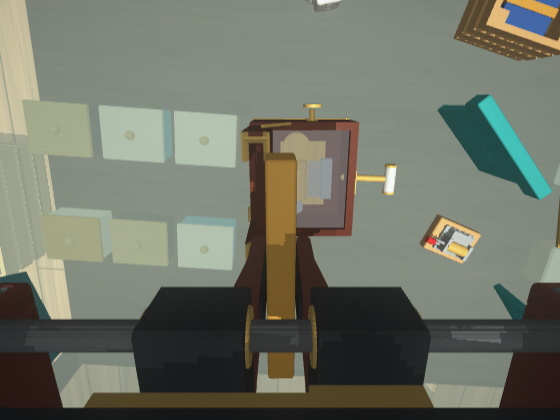

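Run:
```python
from h import *
w=cam("wrist"); np.save("w4.npy",{k:w[k] for k in("R","t","C","mtx","img")},allow_pickle=True)
cv2.imwrite("pics/w4z.png",cv2.resize(w["img"][100:250,230:400],None,fx=4.7,fy=4,interpolation=2)); print(ctrl.get_obs()["ee_pos"])
```

```text
[519.42085853 233.64170151 226.61172734]
```

View pics/w4z.png

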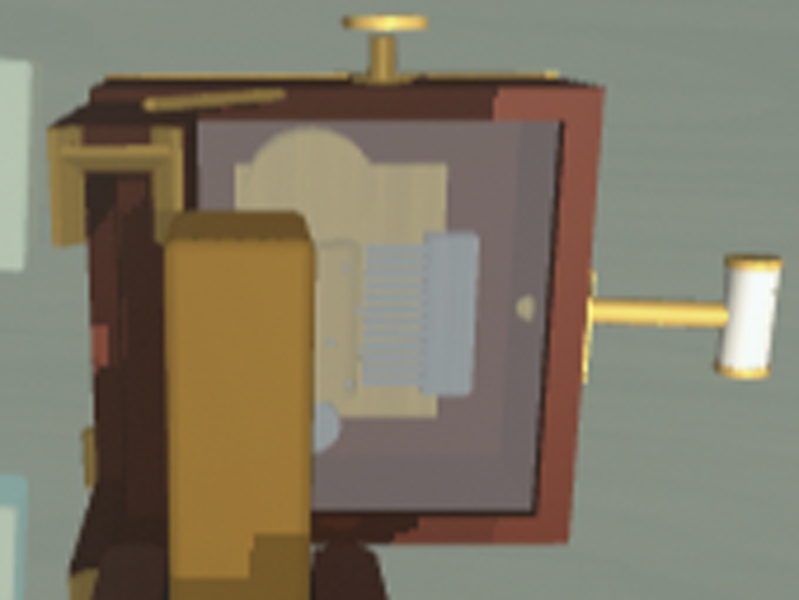

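Run:
```python
from h import *
w=np.load("w4.npy",allow_pickle=True).item()
u=lambda x,y:(230+x/4.7,100+y/4)
A=onz(w,[u(604,88),u(568,543)],60); print("front edge",A.round(1)); d=A[0]-A[1]; print(np.linalg.norm(d),np.arctan2(d[1],d[0]))
L=onz(w,[u(753,264),u(743,372)],49);print("lever",L.round(1),L.mean(0).round(1)); 
P=onz(w,[u(50,130),u(185,127),u(66,243)],139);print("post",P.round(1))
a=.072; ex=np.array([np.cos(a),np.sin(a)]);ey=np.array([-ex[1],ex[0]])
m=A.mean(0)[:2]; print("groove from front edge",m+ey*98.5, "from lever",L.mean(0)[:2]+ey*139.5)
print("post->",((P[:2,:2]).mean(0)-np.array([519.6,253.2]))@np.c_[ex,ey])
```

```text
front edge [[588.  159.7  60. ]
 [464.4 150.6  60. ]]
123.9600273522691 0.07355294512878117
lever [[544.  116.3  49. ]
 [513.8 113.4  49. ]] [528.9 114.8  49. ]
post [[577.1 268.4 139. ]
 [579.2 246.3 139. ]
 [555.3 264.9 139. ]]
groove from front edge [519.09044961 253.40257267] from lever [518.84409796 253.9603075 ]
post-> [58.7222468  -0.10928462]
```

```bash
python3 -m crank '[[[0,-0.004,-0.0003],[0,0,0],0.005],[[0,-0.005,-0.0004],[0,0,0],0.005],[[0,-0.005,-0.0003],[0,0,0],0.005],[[0,-0.003,-0.0002],[0,0,0],0.005],[[0,-0.0015,-0.0001],[0,0,0],0.005],[[0,0,0],[0,0,0],0.005],[[0,0,0],[0,0,0],0.005],[[0,0,0],[0,0,0],0.005]]'
cat > look.py <<'E'
from h import *
import sys
P=[];
for i in range(3):
    o=ctrl.get_obs();P.append(o["ee_pos"])
    w=cam("wrist" if i!=1 else "scene")
    if i==0: cv2.imwrite(f"pics/w{sys.argv[1]}.png",w["img"])
    if i==1: cv2.imwrite(f"pics/s{sys.argv[1]}.png",w["img"])
print(np.round(P,1),o["t"],o["width"],o["ft_force"].round(1),o["moment"].round(2))
m=R.from_rotvec(o["orientation"]).as_matrix();print(m.round(4).tolist())
E
python3 look.py 5
```

```text
t: 7.77
ee_pos: [519.3, 253.3, 226.6]
orientation: [2.185, 0.078, -2.185]
ft_force: [0.4, -0.4, -2.1]
width: 14.0
[[519.3 253.3 226.6]
 [519.3 253.2 226.7]
 [519.4 253.2 226.7]] 7.8667 14.006685675402734 [ 0.1 -0.2 -1.7] [-0.04  0.05  0.03]
[[-0.0001, 0.0714, -0.9974], [-0.0001, -0.9974, -0.0714], [-1.0, 0.0001, 0.0001]]
```

View pics/w5.png

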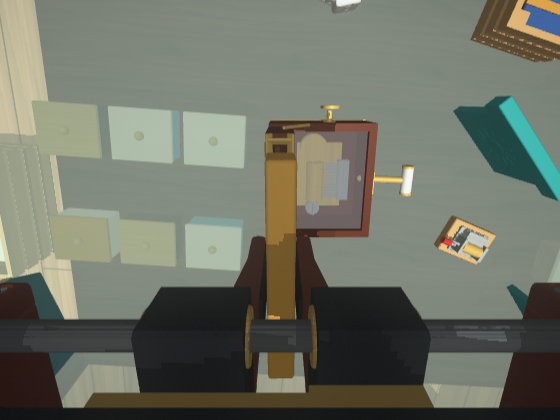

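```bash
python3 -m crank '[[[0.003,0,0],[0,0,0],0.005],[[0.004,0,0],[0,0,0],0.005],[[0.004,0,0],[0,0,0],0.005],[[0.004,0,0],[0,0,0],0.005],[[0.003,0,0],[0,0,0],0.005],[[0.003,0,0],[0,0,0],0.005],[[0.003,0,0],[0,0,0],0.005],[[0.003,0,0],[0,0,0],0.005]]'
python3 look.py 6
```

```text
t: 8.58
ee_pos: [519.4, 253.3, 199.4]
orientation: [2.185, 0.078, -2.185]
ft_force: [-0.2, -0.4, -2.5]
width: 13.7
[[519.4 253.3 199.4]
 [519.1 253.2 198.8]
 [519.1 253.2 199.1]] 8.6833 13.82765313622773 [-0.2 -0.5 -1.5] [-0.01  0.02  0.02]
[[-0.0009, 0.0716, -0.9974], [-0.0004, -0.9974, -0.0716], [-1.0, 0.0004, 0.0009]]
```

View pics/w6.png

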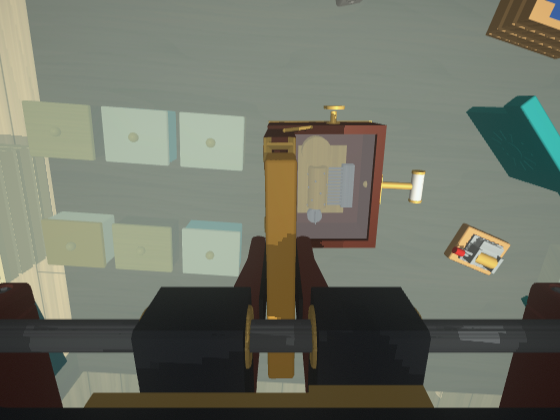

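View pics/s6.png

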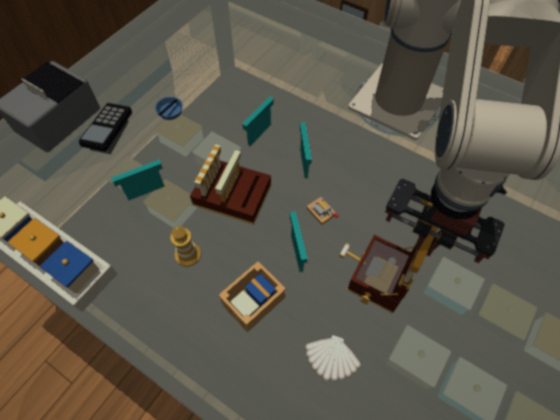

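The panel's lower edge (≈133 mm) is in the mouth with no contact force; bar (x 266–295) is centred over the post (x 264–295). Going on down.

```bash
python3 -m crank '[[[0.002,0,0],[0,0,0],0.005],[[0.003,0,0],[0,0,0],0.005],[[0.003,0,0],[0,0,0],0.005],[[0.003,0,0],[0,0,0],0.005],[[0.003,0,0],[0,0,0],0.005],[[0.003,0,0],[0,0,0],0.005],[[0.003,0,0],[0,0,0],0.005],[[0.002,0,0],[0,0,0],0.005]]'
python3 look.py 7
```

```text
t: 9.4
ee_pos: [519.2, 253.3, 177.2]
orientation: [2.184, 0.078, -2.185]
ft_force: [-0.3, 0.2, -1.6]
width: 13.5
[[519.2 253.3 177.2]
 [519.1 253.2 176.9]
 [519.1 253.2 177.2]] 9.5 14.259568381455798 [-0.2 -0.8 -2. ] [-0.03 -0.02  0.01]
[[-0.0007, 0.0716, -0.9974], [-0.0003, -0.9974, -0.0716], [-1.0, 0.0003, 0.0007]]
```

```bash
python3 -m crank '[[[0.003,0,0],[0,0,0],0.005],[[0.003,0,0],[0,0,0],0.005],[[0.003,0,0],[0,0,0],0.005],[[0.003,0,0],[0,0,0],0.005],[[0.003,0,0],[0,0,0],0.005],[[0.003,0,0],[0,0,0],0.005],[[0.003,0,0],[0,0,0],0.005],[[0.003,0,0],[0,0,0],0.005]]'
python3 -m crank '[[[0.002,0,0],[0,0,0],0.005],[[0.002,0,0],[0,0,0],0.005],[[0.002,0,0],[0,0,0],0.005],[[0.002,0,0],[0,0,0],0.005],[[0.002,0,0],[0,0,0],0.005],[[0.002,0,0],[0,0,0],0.005],[[0.001,0,0],[0,0,0],0.005],[[0.001,0,0],[0,0,0],0.005]]'
python3 look.py 8
```

```text
t: 10.22
ee_pos: [519.4, 253.3, 153.3]
orientation: [2.185, 0.078, -2.185]
ft_force: [-0.1, -0.8, -2.6]
width: 13.9
t: 10.88
ee_pos: [519.4, 253.3, 139.5]
orientation: [2.185, 0.078, -2.185]
ft_force: [-0.3, -0.2, -2.7]
width: 13.5
[[519.4 253.3 139.5]
 [519.3 253.3 139.4]
 [519.3 253.3 139.5]] 10.9833 13.741464988271925 [-0.4  0.2 -2.2] [0.02 0.01 0.  ]
[[-0.0002, 0.0715, -0.9974], [-0.0001, -0.9974, -0.0715], [-1.0, 0.0001, 0.0002]]
```

View pics/w8.png

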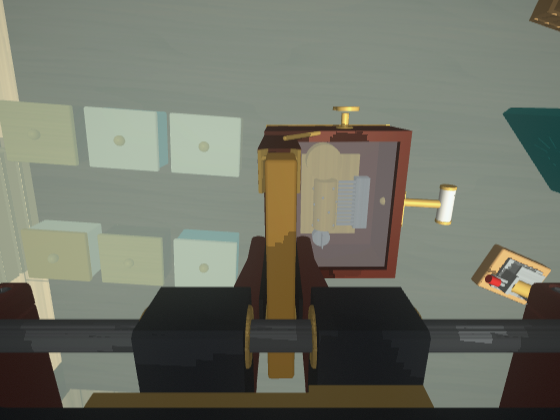

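```bash
python3 -m crank '[[[0.001,0,0],[0,0,0],0.005],[[0.001,0,0],[0,0,0],0.005],[[0.001,0,0],[0,0,0],0.005],[[0.001,0,0],[0,0,0],0.005],[[0.0005,0,0],[0,0,0],0.005],[[0.0005,0,0],[0,0,0],0.005],[[0,0,0],[0,0,0],0.005],[[0,0,0],[0,0,0],0.005]]'
python3 look.py 9
```

```text
t: 11.7
ee_pos: [519.4, 253.3, 134.6]
orientation: [2.185, 0.078, -2.185]
ft_force: [0.6, -0.1, -1.7]
width: 13.6
[[519.4 253.3 134.6]
 [519.4 253.3 134.7]
 [519.4 253.3 134.7]] 11.8 13.545655147095703 [ 0.2 -0.8 -1.5] [-0.04  0.05 -0.05]
[[0.0001, 0.0716, -0.9974], [0.0, -0.9974, -0.0716], [-1.0, -0.0, -0.0001]]
```

```bash
python3 -m crank '[[[0.0004,0,0],[0,0,0],0.005],[[0.0004,0,0],[0,0,0],0.005],[[0.0004,0,0],[0,0,0],0.005],[[0,0,0],[0,0,0],0.005],[[0,0,0],[0,0,0],0.005],[[0,0,0],[0,0,0],0.005],[[0,0,0],[0,0,0],0.005],[[0,0,0],[0,0,0],0.005]]'
python3 look.py 10
```

```text
t: 12.52
ee_pos: [519.5, 253.4, 134.1]
orientation: [2.185, 0.078, -2.185]
ft_force: [-2.6, -0.6, 5.7]
width: 13.9
[[519.5 253.4 134.1]
 [519.5 253.4 134.1]
 [519.4 253.4 134.1]] 12.6167 13.794781007264705 [-2.8 -1.1  5.5] [-0.22  0.43  0.02]
[[0.0003, 0.0716, -0.9974], [0.0002, -0.9974, -0.0716], [-1.0, -0.0002, -0.0003]]
```

View pics/w10.png

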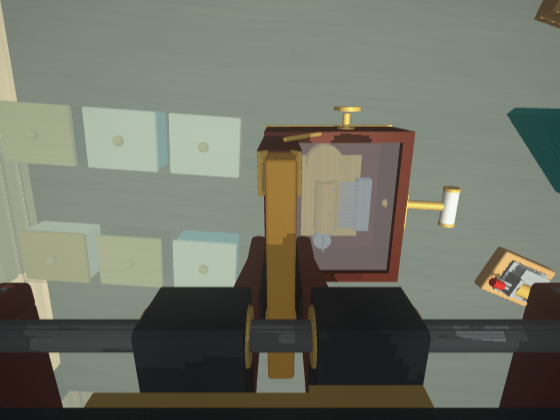

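```bash
python3 -m crank '[[[0.0003,0,0],[0,0,0],0.005],[[0.0003,0,0],[0,0,0],0.005],[[0,0,0],[0,0,0],0.005],[[0,0,0],[0,0,0],0.005],[[0,0,0],[0,0,0],0.005],[[0,0,0],[0,0,0],0.005],[[0,0,0],[0,0,0],0.005],[[0,0,0],[0,0,0],0.005]]'
python3 look.py 11
```

```text
t: 13.33
ee_pos: [519.5, 253.4, 134.1]
orientation: [2.186, 0.079, -2.185]
ft_force: [-5.0, -0.4, 11.7]
width: 13.7
[[519.5 253.4 134.1]
 [519.5 253.4 134.1]
 [519.5 253.5 134.1]] 13.4333 13.582581940413274 [-4.4 -2.  11.9] [-0.32  0.69  0.01]
[[0.0005, 0.0716, -0.9974], [0.0003, -0.9974, -0.0716], [-1.0, -0.0003, -0.0005]]
```

```bash
python3 -m crank '[[[-0.0007,0,0],[0,0,0],0.005],[[0,0,0],[0,0,0],0.005],[[0,0,0],[0,0,0],0.014],[[0,0,0],[0,0,0],0.016],[[0,0,0],[0,0,0],0.018],[[0,0,0],[0,0,0],0.022],[[0,0,0],[0,0,0],0.03],[[0,0,0],[0,0,0],0.04]]'
python3 look.py 12
```

```text
t: 14.15
ee_pos: [519.4, 253.3, 133.4]
orientation: [2.185, 0.078, -2.185]
ft_force: [-0.7, 0.7, -0.0]
width: 31.8
[[519.4 253.3 133.4]
 [519.4 253.3 133.4]
 [519.4 253.3 133.4]] 14.25 38.50239248972879 [ 0.5 -0.3 -0. ] [ 0.02 -0.   -0.02]
[[-0.0001, 0.0715, -0.9974], [-0.0001, -0.9974, -0.0715], [-1.0, 0.0, 0.0001]]
```

View pics/w12.png

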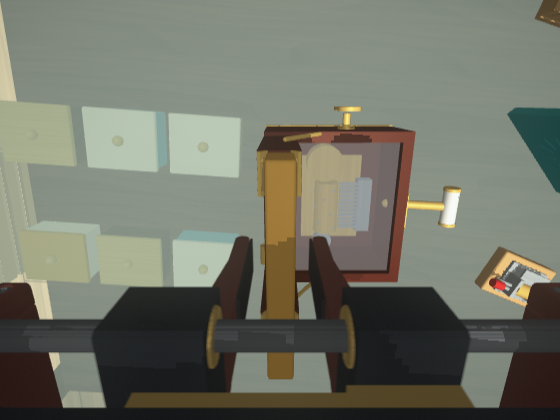

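```bash
python3 -m crank '[[[-0.003,0,0],[0,0,0],0.04],[[-0.006,0,0],[0,0,0],0.04],[[-0.012,0,0],[0,0,0],0.04],[[-0.02,0,0],[0,0,0],0.04],[[-0.025,0,0],[0,0,0],0.04],[[-0.025,0,0],[0,0,0],0.04],[[-0.015,0,0],[0,0,0],0.04],[[0,0,0],[0,0,0],0.04]]'
python3 look.py 13
python3 - <<'E'
import cv2
s=cv2.imread("pics/s13.png"); cv2.imwrite("pics/s13z.png",cv2.resize(s[220:320,330:450],None,fx=6,fy=6,interpolation=2))
E
```

```text
t: 14.97
ee_pos: [521.6, 254.3, 244.5]
orientation: [2.194, 0.082, -2.178]
ft_force: [0.1, 0.7, 0.6]
width: 40.2
[[521.6 254.3 244.5]
 [520.5 253.9 242.3]
 [519.6 253.4 240.5]] 15.0667 39.80720392351529 [-0.6  0.4 -0.4] [ 0.01 -0.01 -0.01]
[[0.0018, 0.0715, -0.9974], [0.0009, -0.9974, -0.0715], [-1.0, -0.0007, -0.0018]]
```

View pics/w13.png

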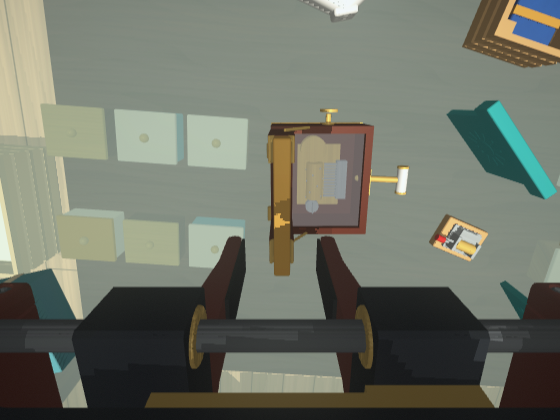

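View pics/s13z.png

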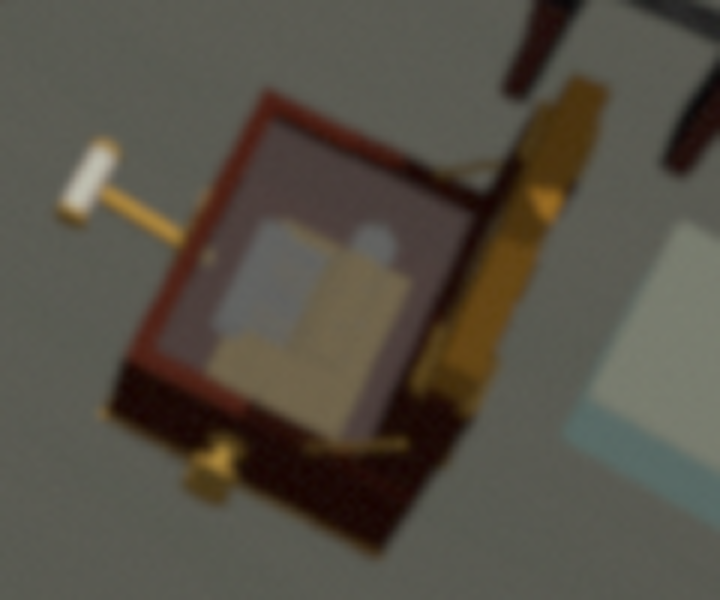

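```bash
python3 -m crank '[[[0,0.01,0],[0,0,0],0.04],[[0,0.022,0],[0,0,0],0.03],[[0,0.028,0],[0,0,0],0.02],[[0,0.028,0],[0,0,0],0.01],[[0,0.024,0],[0,0,0],0.0],[[0,0.016,0],[0,0,0],0.0],[[0,0.009,0],[0,0,0],0.0],[[0,0.0028,0.0002],[0,0,0],0.0]]'
python3 -m crank '[[[0,0,0],[0,0,0],0.0],[[0,0,0],[0,0,0],0.0],[[0,0,0],[0,0,0],0.0],[[0,0,0],[0,0,0],0.0],[[0,0,0],[0,0,0],0.0],[[0,0,0],[0,0,0],0.0],[[0,0,0],[0,0,0],0.0],[[0,0,0],[0,0,0],0.0]]'
python3 look.py 14
python3 - <<'E'
from h import *
s=cam("scene")
cv2.imwrite("pics/s14z.png",cv2.resize(s["img"][220:320,330:450],None,fx=6,fy=6,interpolation=2))
w=cam("wrist"); np.save("w14.npy",{k:w[k] for k in("R","t","C","mtx","img")},allow_pickle=True)
cv2.imwrite("pics/w14z.png",cv2.resize(w["img"][80:380,80:330],None,fx=2.4,fy=2,interpolation=2))
a=.0725;ex=np.array([np.cos(a),np.sin(a),0]);ey=np.array([-ex[1],ex[0],0]);G=np.array([519.3,253.3,68])
for nm,d in(("s",s),("w",w)):
    Q=[G+i*59*ex+j*7*ey+[0,0,k] for k in (94,72) for i in(-1,1) for j in (-1,1)]
    print(nm,proj(d,Q).round(1).tolist())
E
```

```text
t: 15.78
ee_pos: [528.7, 112.1, 238.6]
orientation: [2.184, 0.076, -2.188]
ft_force: [-0.0, 0.7, 0.0]
width: 0.4
t: 16.45
ee_pos: [529.2, 114.1, 239.6]
orientation: [2.185, 0.079, -2.185]
ft_force: [-0.2, -0.1, -0.2]
width: 0.7
[[529.2 114.1 239.6]
 [529.2 114.  239.6]
 [529.2 113.9 239.6]] 16.55 0.4557519212259749 [ 0.4  0.2 -0.1] [0.   0.05 0.05]
[[0.0001, 0.0717, -0.9974], [-0.0, -0.9974, -0.0717], [-1.0, 0.0, -0.0001]]
s [[425.2, 231.2], [432.0, 234.3], [403.1, 279.6], [410.2, 283.2], [422.1, 236.4], [428.7, 239.4], [400.3, 284.1], [407.2, 287.5]]
w [[124.7, 275.7], [108.3, 275.7], [101.4, 135.1], [82.6, 135.1], [135.9, 263.2], [120.7, 263.2], [116.1, 132.4], [98.8, 132.4]]
```

View pics/w14.png

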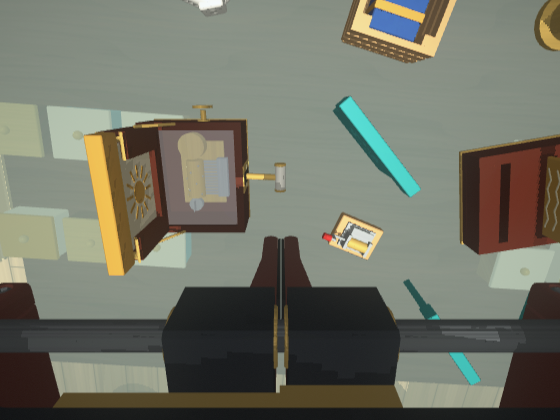

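View pics/s14z.png

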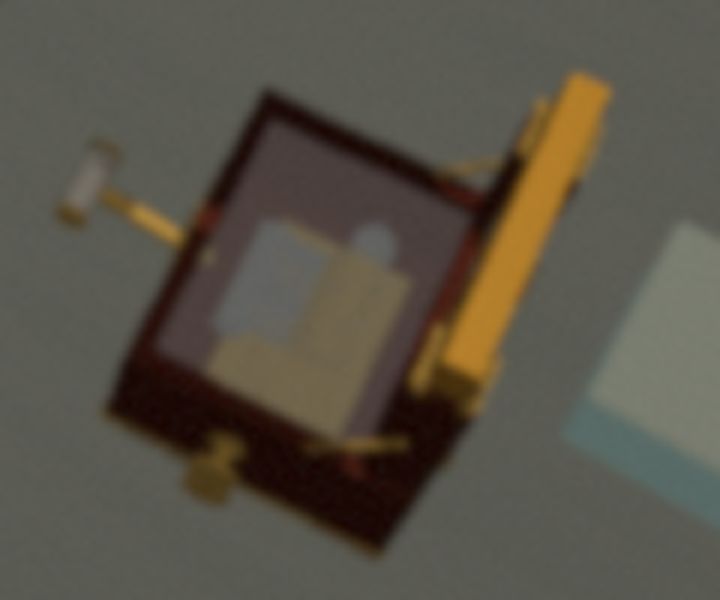

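```bash
python3 -m crank '[[[0.012,0,0],[0,0,0],0.0],[[0.025,0,0],[0,0,0],0.0],[[0.032,0,0],[0,0,0],0.0],[[0.032,0,0],[0,0,0],0.0],[[0.03,0,0],[0,0,0],0.0],[[0.022,0,0],[0,0,0],0.0],[[0.012,0,0],[0,0,0],0.0],[[0.005,0,0],[0,0,0],0.0]]'
python3 look.py 15
python3 - <<'E'
import cv2
s=cv2.imread("pics/s15.png"); cv2.imwrite("pics/s15z.png",cv2.resize(s[190:310,300:440],None,fx=5,fy=5,interpolation=2))
E
```

```text
t: 17.37
ee_pos: [528.1, 113.6, 67.8]
orientation: [2.181, 0.078, -2.188]
ft_force: [0.1, 0.3, 0.2]
width: 0.6
[[528.1 113.6  67.8]
 [528.5 113.7  68.1]
 [529.2 113.8  69.3]] 17.4667 0.3445231433312427 [0.6 0.6 1.1] [-0.02  0.01  0.03]
[[-0.0008, 0.0716, -0.9974], [-0.0002, -0.9974, -0.0716], [-1.0, 0.0001, 0.0008]]
```

View pics/w15.png

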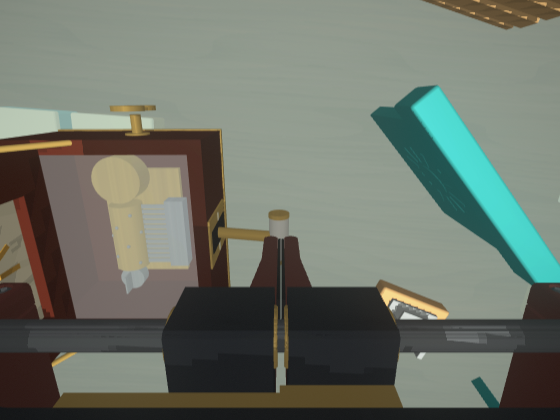

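View pics/s15z.png

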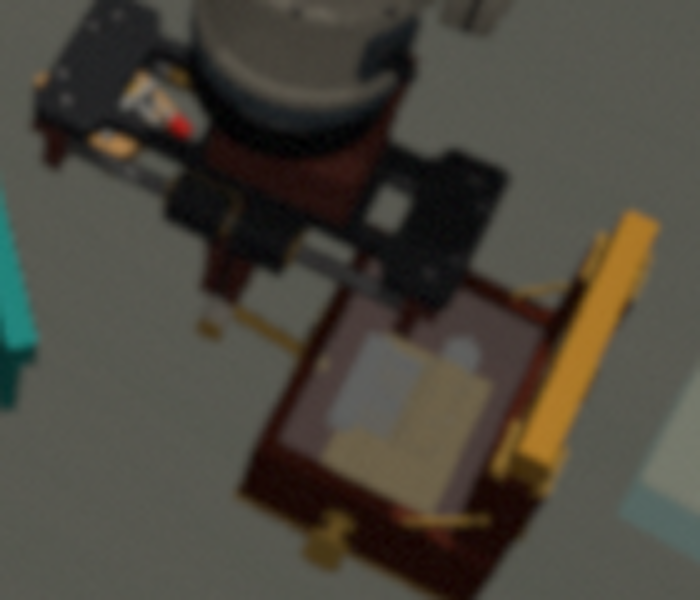

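```bash
python3 -m crank '[[[0.003,0,0],[0,0,0],0.0],[[0.003,0,0],[0,0,0],0.0],[[0.003,0,0],[0,0,0],0.0],[[0.002,0,0],[0,0,0],0.0],[[0.002,0,0],[0,0,0],0.0],[[0.001,0,0],[0,0,0],0.0],[[0,0,0],[0,0,0],0.0],[[0,0,0],[0,0,0],0.0]]'
python3 look.py 16
python3 -m crank '[[[0.001,0,0],[0,0,0],0.0],[[0.001,0,0],[0,0,0],0.0],[[0,0,0],[0,0,0],0.0],[[0,0,0],[0,0,0],0.0],[[0,0,0],[0,0,0],0.0],[[0,0,0],[0,0,0],0.0],[[0,0,0],[0,0,0],0.0],[[0,0,0],[0,0,0],0.0]]'
python3 look.py 17
```

```text
t: 18.18
ee_pos: [529.1, 113.8, 55.5]
orientation: [2.185, 0.078, -2.185]
ft_force: [-0.1, -0.6, 0.3]
width: 0.5
[[529.1 113.8  55.5]
 [529.2 113.9  55.6]
 [529.2 113.9  55.6]] 18.2833 0.7525226051003078 [ 0.3 -1.5  0.8] [-0.    0.01  0.05]
[[0.0001, 0.0715, -0.9974], [0.0, -0.9974, -0.0715], [-1.0, -0.0, -0.0001]]
t: 19.0
ee_pos: [529.2, 113.9, 53.6]
orientation: [2.185, 0.078, -2.185]
ft_force: [0.6, -0.5, 0.0]
width: 0.8
[[529.2 113.9  53.6]
 [529.2 113.9  53.6]
 [529.2 113.9  53.6]] 19.1 0.5157683896733336 [-0.5  0.4  0.9] [-0.05 -0.04  0.03]
[[0.0001, 0.0715, -0.9974], [0.0, -0.9974, -0.0715], [-1.0, -0.0, -0.0001]]
```

```bash
for i in 1 2 3; do python3 -m crank '[[[0.001,0,0],[0,0,0],0.0],[[0,0,0],[0,0,0],0.0],[[0,0,0],[0,0,0],0.0],[[0,0,0],[0,0,0],0.0],[[0,0,0],[0,0,0],0.0],[[0,0,0],[0,0,0],0.0],[[0,0,0],[0,0,0],0.0],[[0,0,0],[0,0,0],0.0]]' | grep -v orient; done
```

```text
t: 19.82
ee_pos: [529.2, 113.9, 52.6]
ft_force: [0.1, 0.3, 0.2]
width: 0.3
t: 20.48
ee_pos: [529.3, 113.8, 51.7]
ft_force: [0.3, -2.6, 2.9]
width: 0.5
t: 21.15
ee_pos: [529.3, 113.9, 50.6]
ft_force: [-0.0, -3.1, 3.9]
width: 0.4
```

```bash
python3 -m crank '[[[0.001,0,0],[0,0,0],0.0],[[0.001,0,0],[0,0,0],0.0],[[0.001,0,0],[0,0,0],0.0],[[0.001,0,0],[0,0,0],0.0],[[0.001,0,0],[0,0,0],0.0],[[0,0,0],[0,0,0],0.0],[[0,0,0],[0,0,0],0.0],[[0,0,0],[0,0,0],0.0]]'
python3 look.py 18
```

```text
t: 21.82
ee_pos: [529.2, 113.8, 45.6]
orientation: [2.185, 0.078, -2.185]
ft_force: [0.1, -4.1, 5.3]
width: 0.3
[[529.2 113.8  45.6]
 [529.2 113.8  45.6]
 [529.2 113.8  45.6]] 21.9167 0.5036200462190252 [ 0.8 -4.2  5.1] [-0.69 -0.03 -0.01]
[[0.0, 0.0715, -0.9974], [-0.0, -0.9974, -0.0715], [-1.0, 0.0, -0.0]]
```

View pics/w18.png

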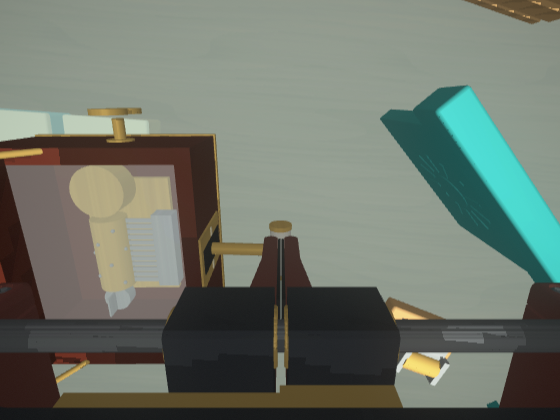

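```bash
python3 -m crank '[[[0.001,0,0],[0,0,0],0.0],[[0.001,0,0],[0,0,0],0.0],[[0.001,0,0],[0,0,0],0.0],[[0.0006,0,0],[0,0,0],0.0],[[0,0,0],[0,0,0],0.0],[[0,0,0],[0,0,0],0.0],[[0,0,0],[0,0,0],0.0],[[0,0,0],[0,0,0],0.0]]'
python3 look.py 19
python3 - <<'E'
import cv2
s=cv2.imread("pics/w19.png"); cv2.imwrite("pics/w19z.png",cv2.resize(s[180:300,160:320],None,fx=5,fy=5,interpolation=2))
s=cv2.imread("pics/s19.png"); cv2.imwrite("pics/s19z.png",cv2.resize(s[190:310,300:440],None,fx=5,fy=5,interpolation=2))
E
```

```text
t: 22.63
ee_pos: [529.2, 113.8, 42.1]
orientation: [2.185, 0.078, -2.185]
ft_force: [-0.5, -3.8, 6.1]
width: 0.9
[[529.2 113.8  42.1]
 [529.2 113.8  42.1]
 [529.2 113.8  42.1]] 22.7333 0.4571208581172339 [-0.1 -4.8  4.5] [-0.74  0.    0.03]
[[-0.0, 0.0716, -0.9974], [-0.0001, -0.9974, -0.0716], [-1.0, 0.0001, 0.0]]
```

View pics/w19z.png

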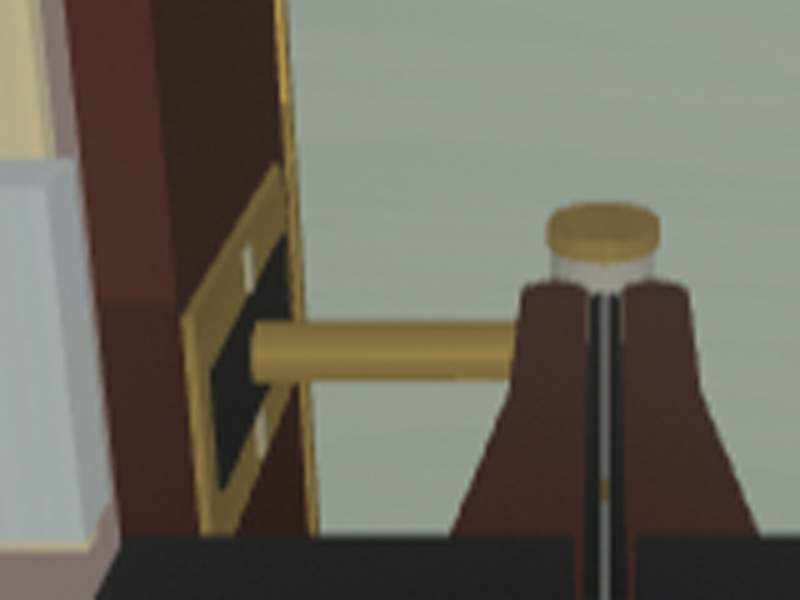

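View pics/s19z.png

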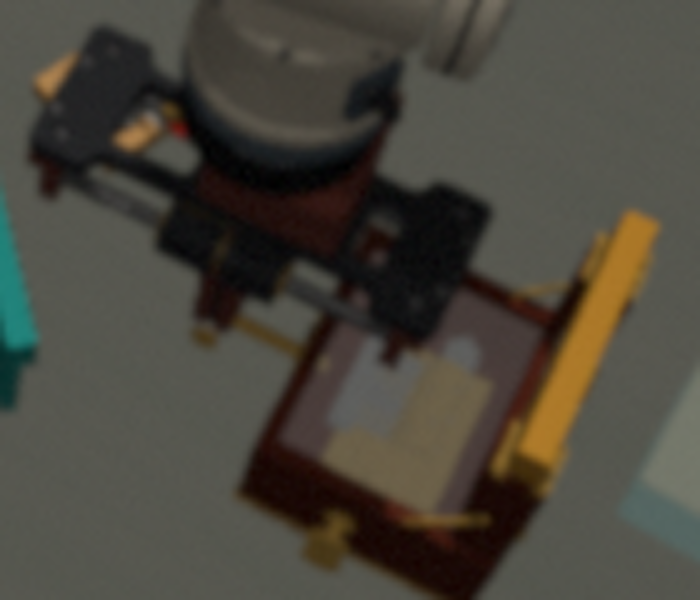

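Run:
```python
from h import *
w=cam("wrist"); a=.0725;ex=np.array([np.cos(a),np.sin(a),0]);ey=np.array([-ex[1],ex[0],0]);O=np.array([519.3,253.3,0])-43.5*ey
u=lambda x,y:(160+x/5,180+y/5)
print("obs cap",u(603,235),"lever centreline root,mid",u(253,351),u(500,351))
for th in (0.1,.2,.3):
    f=lambda r,x=0:O+ex*x+ey*(-47-r*np.cos(.2-th))+np.array([0,0,36+r*np.sin(.2-th)])
    print(th,proj(w,[f(50,16),f(12),f(37)]).round(1).tolist())
print(ctrl.get_obs()["ft_force"].round(1))
```

```text
obs cap (280.6, 227.0) lever centreline root,mid (210.6, 250.2) (260.0, 250.2)
0.1 [[280.6, 227.5], [215.4, 250.8], [258.0, 252.7]]
0.2 [[281.0, 224.2], [216.0, 249.8], [258.8, 249.8]]
0.3 [[280.6, 221.1], [216.2, 248.9], [258.9, 247.1]]
[ 0.2 -3.6  6.3]
```

Run:
```python
from h import *
t=cam("top"); cv2.imwrite("pics/t20.png",t["img"]); o=ctrl.get_obs(); print(o["t"],o["ee_pos"].round(1),o["ft_force"].round(1))
```

```text
22.8833 [529.2 113.8  42.1] [-0.9 -4.9  6.2]
```

View pics/t20.png

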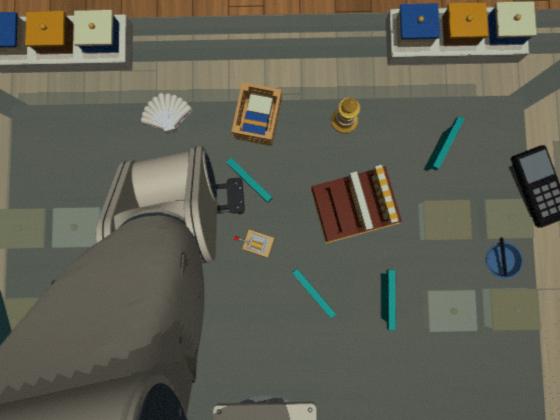

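The top view shows the other two lids still in the stand, and the shell, crate, lighthouse, crank sample (258,243) and turquoise lids where they were. Handing in.

```bash
python3 -c "
from workcell import workorder,ctrl
print(workorder.close_job()); o=ctrl.get_obs(); print(o['t'],o['ee_pos'].round(1),o['ft_force'].round(1))"
```

```text
the job is handed in; nothing more can be done
None
the job is handed in; nothing more can be done
```

The sun lid is in the music box's frame, and I handed the job in at about 22.9 s with the closed gripper still holding the play lever level. The hand-in gave no verdict.

- **Lid:** I lowered it in small steps until it met the groove floor. From the gripper's height, its lower edge stopped 68 mm up, as it should when home. I pressed lightly (about 12 N upward reading), then let go. Afterwards its top bar lay within about 1 px (scene view) and 5 px (wrist view) of where a fully home lid should appear, and the sun shows through the frame.
- **Lever:** The fingertips met the bar at about 52 mm and I pressed on to 42.1 mm, where level is 42. The rod looked level in the wrist picture, about 0.20 ± 0.03 rad. It sits mid-way between the two cream marks. The bottom stop was never reached.
- **Less certain readings:** The upward force at the end read 4.5 to 6.3 N, against 5.6 N expected at level. The bar also pushes the fingers sideways with 4 to 5 N, which I put down to friction. The bar's end cap appeared about 3 px lower in the picture than predicted for level, which is within the camera's calibration error.
- **Everything else:** In the last top view the other two lids and the loose items stood where they began.

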